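# Unlock the tab-locked cap of the taller vent-filter housing

### The arm

A 7-joint arm with a two-finger parallel gripper is mounted at the origin on a cart in front of the work surface, level with it; the furniture and walls round the work are solid. World frame = base frame: x ahead of the robot, y to its left, z up, the work surface at z = 0. Lengths are in m, angles in rad, forces in N, time in s.
With the tool pointing down it reaches from about 0.4 to 0.85 m from the base axis. Payload 4.5 kg.
Tool frame: the origin (TCP) lies midway between the tips of the shut fingers; the grasp point (between the pads) lies 19 mm behind it; z points along the fingers, y is the line along which they close (so a half turn about z gives the same grasp; the last joint's range is limited). The gripper opens to 88 mm and grips with 3 to 60 N. Pads are 18 mm wide; open, the fingers measure 123 mm over their backs; the gripper's body (75 mm by 187 mm) begins 45 mm behind the grasp point.
Start: joints at [-1.104, 0.689, -0.195, 1.565, 0.157, 0.902, -0.215], TCP at [0.262, 0.567, 0.239] pointing down, gripper open.
Joint ranges: [-3.01, 3.01], [-0.46, 2.08], [-1.47, 1.51], [0.13, 2.56], [-1, 4.14], [0.04, 2.09], [-2.66, 2.66]. Speed limits (rad/s): [2.57, 2.57, 3.14, 3.14, 3.14, 3.14, 3.14].

### API

Orientations are given as a unit quaternion [x, y, z, w].
In Python, from plant import * gives the robot as it stands.
- The arm moves only by the tool send_rows, never from a script. Its argument "targets" is a list of rows, each a list of 2 entries, a list of its own where there are three numbers: the shift along the tool's x, y, z in units of 0.3 m (1.0 is 0.3 m), then the turn, a rotation vector about the tool's x, y, z in units of pi rad (1.0 is pi rad). A call has 1 to 12 rows; each row is the pose to reach, as a shift and turn from the pose commanded when the call began, along the tool's axes at that moment, turning the shorter way round; what a row does not reach only later rows make up. A row lasts 1/8 s, in which the tool goes at most 62.5 mm and 10.7 degrees, less where a joint would pass 70% of its speed; a pose out of reach is approached as far as the arm can. A call with a number of a shift or a turn outside -1 to 1 is refused whole. A call with a gripper value outside its range is refused whole. "fingers" is the opening, from 0 (shut) to 1 (fully open), set as the call begins (left out, the last holds). The fingers move at their own pace and stop on an object; "newtons" is the grip in N (left out, the last holds). Time passes only in rows, so rows that repeat a pose let the fingers close. It gives the time, the measured TCP pose, the force, the opening and the grip force at its end, in the units of the state.
- get_state(): the state, without advancing time (a new reading comes with each control period).
- snapshot(name): name is "scene" or "side" or "wrist"; returns a dict with "img" (420x560x3 uint8, blue, green, red), "fx", "fy", "cx", "cy" (pixels), "k1" (the pictures are not rectified: a ray, as slopes to the right and down, at radius r is drawn at 1 + k1 r^2 times it, then the intrinsics apply), "cam_to_world" (4x4, takes a point from camera to world coordinates); the wrist camera has in their place "T_tool_cam" (4x4, takes a point from camera to tool coordinates, whose origin is the TCP and whose axes are the flange's). Camera axes: x right, y down, z forward; pixel columns grow to the right and rows downward; lengths in m; the calibration is good to about 2 mm. A picture is of the moment at which its call begins: read the wrist's pose just before it. There is no depth.
- finish_job(): hands the job in; it is judged then, once.
The state is a dict: "clock": time; "q": joint angles; "qd": joint speeds; "joint_torque": joint torques, N m; "tool_pos": TCP position; "eef_rot": TCP orientation; "contact_force": force on the tool from outside, world axes, zero at the start; "moment": the same for the moment, N m; "opening": opening from 0.0 (shut) to 1.0 (fully open); "finger_force": force on a finger pad.
Only numpy, scipy, OpenCV 4.12 (cv2) and the standard library are available. Lean on these libraries where they do the work, as an engineer would, in place of code of your own. Each camera call takes 0.05 s, during which the arm holds its last target. There are 200 camera calls.

### The job

The filter in the taller of the two vent-filter housings is due for a change: unlock its cap. Squeeze the two upright tabs on the cap together and, keeping them squeezed, turn the cap anticlockwise (seen from above) a sixth of a turn until it stops, then let go so that the tabs spring back out. Leave the shorter housing locked.

Things in the scene. Friction and masses are not known exactly. Their poses are not given: they have to be found in the camera images.
- tall: The taller housing: white ribbed upright cylinder, 62 mm diameter, shoulder 70 mm across and 80 mm above the bench, fixed to it by an 84 x 84 mm aluminium foot plate. Origin: centre of the underside; z up. Its grey cap turns but does not lift off: a 60 mm disc (top 93 mm above the bench) with a central boss (28 mm diameter, top at 116 mm) and two upright tabs, one either side of the boss.
- tall_grip (a point): On the cap's vertical turning axis midway between its two tabs, 118 mm above the bench, 8 mm below the tabs' top edges: where to squeeze. z up; y is the line through the two tabs; the frame turns with the cap. Each tab is a flat upright plate 20 mm wide, 6 mm thick, rising from the disc to 126 mm above the bench. Outer faces 54 mm apart when free, 44 mm when squeezed home.
- tall_cap (a joint): Angle of the taller cap, rad: 0 = locked (pointer at the single dot), growing anticlockwise seen from above to the stop at 1.05 = unlocked (two dots). Teeth lock it (0.05 play) while either tab is out; with both tabs in it turns with 0.03 N m of friction and stays where left. Past about 0.82 the tabs can spring out again.
- tall_tab_a (a joint): How far the tab on the +y side of the taller cap is pushed in towards the axis, m: 0 = sprung out, 0.005 = home against its stop. The spring takes 3 N to start and 7 N to push home; the cap is freed when both tabs are in beyond 0.0035.
- tall_tab_b (a joint): The same for the other tab, on the -y side of the taller cap.
- short_cap (a joint): Angle, rad, of the identical cap on the shorter housing (shoulder 42 mm, tab tops 88 mm above the bench), which stands at least 0.2 m to one side of the taller one: 0 = locked. To be left locked.

How it is judged:
By the outcome, as a careful person would: the job done as asked, in the order asked, and still so for the second after the job is handed in, with the robot touching nothing.
It also fails if it takes over 32 s, if anything falls off the work surface, if the arm or the gripper's body presses on something with over 40 N, if the wrist force passes 120 N, or if a joint passes its speed limit or range.

## Working session

There is one attempt and no reset: what is moved stays moved. The work goes in short steps, Python scripts to look and compute and a tool call to move; the robot and the scene stay as the last step left them, time stands still between calls to the robot, and variables do not carry over. Pictures are saved under pics/ and viewed, at most 10 in all, crops included, and the job is handed in when it is done.

Besides the shell and the picture viewer there is one more tool, called after "Call:" in YAML: its name, and indented under it one key for each argument. send_rows: Moves the arm, as the interface text tells. Its arguments: {"type":"object","properties":{"targets":{"type":"array"},"fingers":{"type":"number"},"newtons":{"type":"number"}},"required":["targets"]}

```bash
mkdir -p pics; ls; python3 - <<'E'
from plant import *
import cv2,numpy as np
s=get_state();print({k:np.round(v,4).tolist() for k,v in s.items()})
a=[]
for n in("scene","side"):
    d=snapshot(n);cv2.imwrite(f"pics/{n}0.png",d["img"])
    print(n,d["fx"],d["fy"],d["cx"],d["cy"],d["k1"],np.round(d["cam_to_world"],3).tolist())
    np.save(f"pics/{n}0.npy",d,allow_pickle=True)
E
```

```text
pics
{'clock': 0.0, 'q': [-1.1042, 0.69, -0.1945, 1.5663, 0.1573, 0.9025, -0.2151], 'qd': [0.0015, -0.0015, -0.0001, 0.0014, 0.0004, -0.0002, -0.0008], 'joint_torque': [-0.0002, -52.7565, -1.2669, -15.3436, -0.0526, 0.0063, 0.0002], 'tool_pos': [0.2619, 0.5668, 0.2379], 'eef_rot': [0.2147, 0.9767, -0.0009, -0.0001], 'contact_force': [0.5608, 0.1126, 0.7508], 'moment': [0.0267, 0.0115, 0.0137], 'finger_force': 0.0, 'opening': 0.9951}
scene 410.73087075723527 410.73087075723527 278.56038026653636 203.9708214510292 -0.10923249001628355 [[0.808, -0.371, 0.458, 0.076], [-0.589, -0.514, 0.624, -0.539], [0.004, -0.774, -0.633, 0.654], [0.0, 0.0, 0.0, 1.0]]
side 386.260324804098 386.260324804098 286.2811783572915 208.45359170329655 -0.03165664614580806 [[0.995, -0.034, 0.098, 0.411], [-0.103, -0.417, 0.903, -0.796], [0.01, -0.908, -0.418, 0.453], [0.0, 0.0, 0.0, 1.0]]
```

View pics/scene0.png

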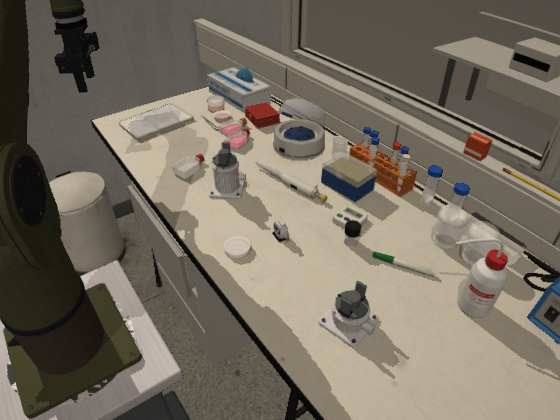

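View pics/side0.png

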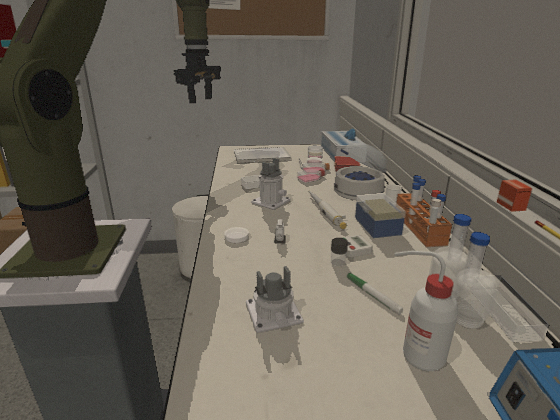

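The scene view shows the taller housing at about (227,172), with its foot at (228,188). The shorter one is at (351,310). In the side view they are at (270,185) and (273,295). I'll zoom in on the tall one and cast rays.

```bash
cat > h.py <<'E'
import numpy as np,cv2
from scipy.spatial.transform import Rotation as R
def ray(d,uv,T=None):
    K=np.array([[d["fx"],0,d["cx"]],[0,d["fy"],d["cy"]],[0,0,1]])
    p=cv2.undistortPoints(np.array([[uv]],float),K,np.array([d["k1"],0,0,0,0]))[0,0]
    T=np.array(d["cam_to_world"]) if T is None else T
    return T[:3,3],T[:3,:3]@np.r_[p,1]
def onz(d,uv,z,T=None):
    o,r=ray(d,uv,T);return o+r*(z-o[2])/r[2]
def tri(r1,r2):
    A=np.c_[r1[1],-r2[1]];t=np.linalg.lstsq(A,r2[0]-r1[0],rcond=None)[0]
    a=r1[0]+t[0]*r1[1];b=r2[0]+t[1]*r2[1];return (a+b)/2,np.linalg.norm(a-b)
E
python3 - <<'E'
from h import *
D={n:np.load(f"pics/{n}0.npy",allow_pickle=True).item() for n in("scene","side")}
print(tri(ray(D["scene"],(226,158)),ray(D["side"],(270,168))))
for n,uv in(("scene",(228,188)),("side",(271,200))):print(onz(D[n],uv,0.0))
a=cv2.resize(D["scene"]["img"][130:205,185:270],None,fx=4.6,fy=4.6,interpolation=2)
b=cv2.resize(D["side"]["img"][145:220,228:313],None,fx=4.6,fy=4.6,interpolation=2)
cv2.imwrite("pics/crop.png",np.hstack([a,b]))
E
```

```text
(array([0.47387635, 0.22085454, 0.10637892]), np.float64(0.00285563132020177))
[0.47970889 0.23723159 0.        ]
[0.47854317 0.24591753 0.        ]
```

View pics/crop.png

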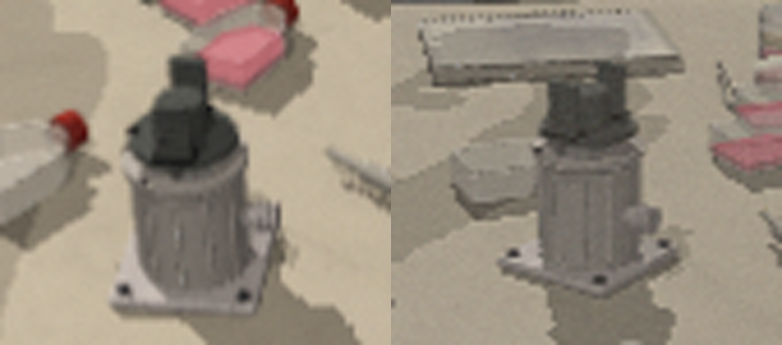

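The crop shows the tall cap with its two tabs: one nearer the scene camera and to the left, one far off to the right. Next I work out a move that puts the wrist camera above it.

```bash
cat >> h.py <<'E'
def rel(s,p,q=None,cmdpos=None,cmdrot=None):
    "shift (units .3 m) and turn (units pi) in tool axes to world position p, Rotation q"
    Rt=R.from_quat(s["eef_rot"]) if cmdrot is None else cmdrot
    c=np.array(s["tool_pos"]) if cmdpos is None else cmdpos
    v=Rt.inv().apply(np.array(p)-c)/.3
    w=(Rt.inv()*q).as_rotvec()/np.pi if q is not None else np.zeros(3)
    return np.round(v,4).tolist(),np.round(w,4).tolist()
E
python3 - <<'E'
from plant import *
from h import *
s=get_state();d=snapshot("wrist");T=np.array(d["T_tool_cam"]);print(np.round(T,3).tolist(),d["fx"],d["cx"],d["cy"])
Rt=R.from_quat(s["eef_rot"]);print(Rt.as_matrix().round(3).tolist())
# put camera axis through (0.475,0.222,0.118), TCP height 0.27
z=0.26
cam=Rt.apply(T[:3,3]);ax=Rt.apply(T[:3,2]);h=z+cam[2]-.118
off=cam+ax*h/-ax[2];p=np.array([.475,.222,z])-np.r_[off[:2],0];print(p,h,rel(s,p))
E
```

```text
[[-0.0, -0.947, -0.323, 0.084], [1.0, -0.0, 0.0, 0.0], [-0.0, -0.323, 0.947, -0.146], [0.0, 0.0, 0.0, 1.0]] 336.1177258092 279.5436835579409 211.60056160405358
[[-0.908, 0.419, -0.001], [0.419, 0.908, -0.002], [-0.0, -0.002, -1.0]]
[0.46177289 0.22785288 0.26      ] 0.2878973516597988 ([-1.0786, -0.7466, -0.072], [0.0, 0.0, 0.0])
```

Call:
send_rows:
  targets:
    - [[-1.0,-0.74,-0.07],[0,0,0]]
    - [[-1.0,-0.74,-0.07],[0,0,0]]
    - [[-1.0,-0.74,-0.07],[0,0,0]]
    - [[-1.0,-0.74,-0.07],[0,0,0]]
    - [[-1.0,-0.74,-0.07],[0,0,0]]
    - [[-1.0,-0.74,-0.07],[0,0,0]]
    - [[-1.0,-0.74,-0.07],[0,0,0]]
    - [[-1.0,-0.74,-0.07],[0,0,0]]
    - [[-1.0,-0.74,-0.07],[0,0,0]]
    - [[-1.0,-0.74,-0.07],[0,0,0]]
  fingers: 1

```text
clock: 1.4
tool_pos: [0.4406, 0.2415, 0.2597]
eef_rot: [0.213, 0.977, 0.0, -0.0]
contact_force: [-0.4, 0.5, -0.3]
opening: 0.997
finger_force: 0.0
```

```bash
python3 - <<'E'
from plant import *
from h import *
s=get_state();d=snapshot("wrist");d["s"]=s;np.save("pics/w1.npy",d,allow_pickle=True);cv2.imwrite("pics/w1.png",d["img"])
print(s["tool_pos"],s["eef_rot"],s["clock"],np.round(s["q"],3))
E
```

```text
[0.44060171 0.24148847 0.25966981] [ 2.13274576e-01  9.76992257e-01  2.20753012e-04 -1.89058591e-04] 1.4 [-0.433  0.505 -0.246  1.901  0.172  0.755  0.366]
```

View pics/w1.png

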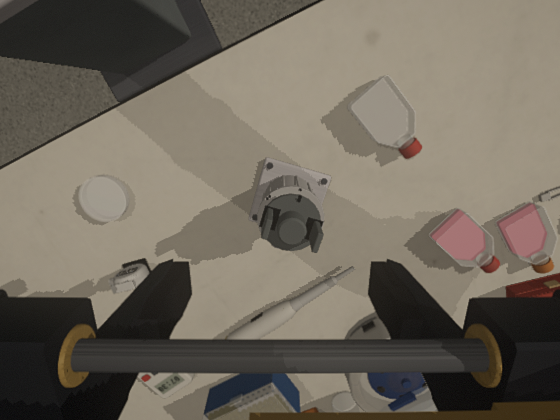

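The wrist view shows the cap at about (292,230), with tabs at about (268,226) and (317,236). The foot plate's corners run from (268,163) to (330,182). I'll zoom in to measure.

```bash
python3 - <<'E'
from h import *
d=np.load("pics/w1.npy",allow_pickle=True).item()
c=d["img"][155:265,235:345];cv2.imwrite("pics/w1c.png",cv2.resize(np.clip(c.astype(float)*1.5,0,255).astype(np.uint8),None,fx=5.4,fy=5.4,interpolation=2))
E
```

```text
(no output)
```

View pics/w1c.png

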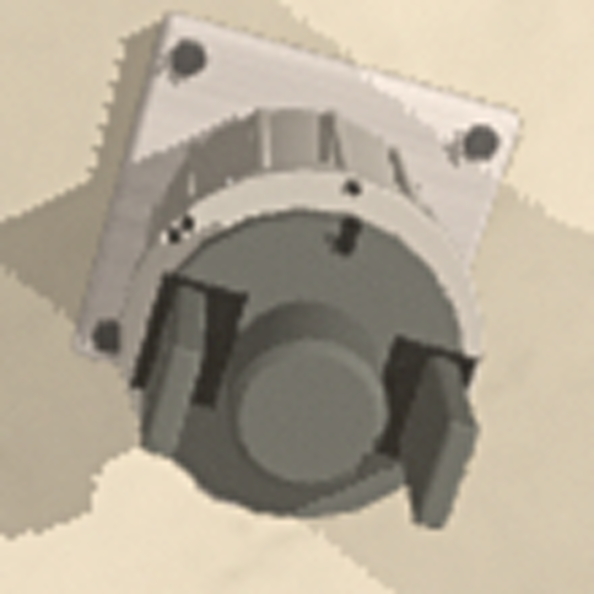

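The crop shows the tab tops centred at about (176,395) and (442,470), and the boss top centred at (311,410). The pointer is at the single dot, (350,190) to (347,235). Now cast these to world coordinates.

```bash
python3 - <<'E'
from h import *
d=np.load("pics/w1.npy",allow_pickle=True).item();s=d["s"]
M=np.eye(4);Rt=R.from_quat(s["eef_rot"]);M[:3,:3]=Rt.as_matrix();M[:3,3]=s["tool_pos"];T=M@np.array(d["T_tool_cam"])
f=lambda u,v,z:onz(d,(235+(u+.5)/5.4-.5,155+(v+.5)/5.4-.5),z,T)
b=f(311,410,.116);l=f(176,395,.126);r=f(442,470,.126)
print("boss",b,"tabs",l,r,"mid",(l+r)/2,"sep",np.linalg.norm(l-r))
for p,q in(((145,440),(172,335)),((443,527),(475,425)),((145,440),(182,455))):print(np.linalg.norm(f(*p,.126)-f(*q,.126)), np.degrees(np.arctan2(*(f(*q,.126)-f(*p,.126))[1::-1])))
y=l-r;print("tab line deg",np.degrees(np.arctan2(y[1],y[0])))
holes=[f(*p,.006) for p in((187,57),(480,142),(107,336))];print("foot centre",(holes[1]+holes[2])/2,[np.linalg.norm(holes[0]-h) for h in holes[1:]])
h=holes[1]-holes[0];print("foot deg",np.degrees(np.arctan2(h[1],h[0])))
pt=f(347,235,.093);print("pointer deg",np.degrees(np.arctan2(*(pt-b)[1::-1])))
ty=Rt.as_matrix()[:,1];print("tool y deg",np.degrees(np.arctan2(ty[1],ty[0])),s["q"][6])
E
```

```text
boss [0.4761578  0.23865475 0.116     ] tabs [0.46054646 0.22075369 0.126     ] [0.49141893 0.25555623 0.126     ] mid [0.47598269 0.23815496 0.126     ] sep 0.0465223262186305
0.019201101194521463 141.0536555421017
0.019285139106454963 141.37788901415402
0.0067213969410946746 41.47129945546905
tab line deg -131.57543361848838
foot centre [0.478205   0.23688818 0.006     ] [np.float64(0.06872617672921985), np.float64(0.06862279209521042)]
foot deg 48.992672318054964
pointer deg 139.4256435892441
tool y deg 65.37135402914487 0.366033029629209
```

```bash
python3 - <<'E'
from plant import *
from h import *
s=get_state();Rt=R.from_quat(s["eef_rot"])
yaw=np.radians(49)
c,sn=np.cos(yaw),np.sin(yaw)
q=R.from_matrix(np.array([[-sn,c,0],[c,sn,0],[0,0,-1.]]))
print(rel(s,[.4765,.238,.150],q))
E
```

```text
([-0.1131, 0.0399, 0.3655], [0.0, -0.0001, 0.0908])
```

Call:
send_rows:
  targets:
    - [[-0.113,0.04,0.1],[0,0,0.045]]
    - [[-0.113,0.04,0.25],[0,0,0.091]]
    - [[-0.113,0.04,0.366],[0,0,0.091]]
    - [[-0.113,0.04,0.366],[0,0,0.091]]
    - [[-0.113,0.04,0.366],[0,0,0.091]]

```text
clock: 2.08
tool_pos: [0.4776, 0.2376, 0.151]
eef_rot: [0.351, 0.936, 0.001, 0.0]
contact_force: [-0.2, 0.0, 1.0]
opening: 1.001
finger_force: 0.0
```

```bash
python3 - <<'E'
from plant import *
from h import *
s=get_state();d=snapshot("wrist");d["s"]=s;np.save("pics/w2.npy",d,allow_pickle=True);cv2.imwrite("pics/w2.png",d["img"])
print(s["tool_pos"],s["eef_rot"],s["clock"],np.round(s["q"],3))
M=np.eye(4);M[:3,:3]=R.from_quat(s["eef_rot"]).as_matrix();M[:3,3]=s["tool_pos"];T=np.linalg.inv(M@np.array(d["T_tool_cam"]))
E
```

```text
[0.47763493 0.2375522  0.15095577] [3.51290180e-01 9.36266237e-01 7.41396461e-04 4.39535430e-04] 2.075 [-0.472  0.7   -0.124  1.929  0.16   0.521  0.146]
```

View pics/w2.png

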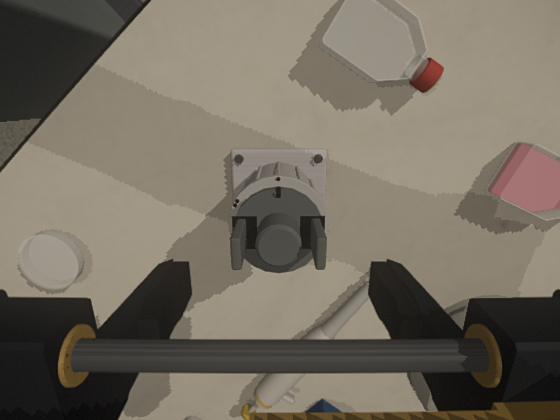

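The picture shows the tool aligned with the tabs: they are at columns 236 and 320 (mid 278), the fingers' mid is 280, and the boss top is at (279,245).

```bash
python3 - <<'E'
from plant import *
from h import *
d=np.load("pics/w2.npy",allow_pickle=True).item();s=get_state()
M=np.eye(4);M[:3,:3]=R.from_quat(s["eef_rot"]).as_matrix();M[:3,3]=s["tool_pos"];T=M@np.array(d["T_tool_cam"])
b=onz(d,(278.5,245),.116,T);print(b,s["tool_pos"],rel(s,[b[0],b[1],.1]))
for u in ((232,269),(324.5,269)):print(M[:3,:3].T@(onz(d,u,.126,T)-M[:3,3]))
E
```

```text
[0.47709456 0.23844502 0.116     ] [0.47796451 0.23759251 0.15137945] ([0.0042, -0.0002, 0.1713], [0.0, 0.0, 0.0])
[-0.00920073 -0.02662355  0.02531229]
[-0.00930481  0.02632806  0.02545828]
```

Call:
send_rows:
  targets:
    - [[0.003,0,0.08],[0,0,0]]
    - [[0.003,0,0.14],[0,0,0]]
    - [[0.003,0,0.17],[0,0,0]]
    - [[0.003,0,0.17],[0,0,0]]
    - [[0.003,0,0.17],[0,0,0]]

```text
clock: 2.75
tool_pos: [0.4771, 0.2377, 0.0998]
eef_rot: [0.352, 0.936, 0.001, 0.001]
contact_force: [-0.1, 0.9, 0.9]
opening: 1.002
finger_force: 0.0
```

Call:
send_rows:
  targets:
    - [[0,0,0],[0,0,0]]
    - [[0,0,0],[0,0,0]]
    - [[0,0,0],[0,0,0]]
    - [[0,0,0],[0,0,0]]
    - [[0,0,0],[0,0,0]]
    - [[0,0,0],[0,0,0]]
    - [[0,0,0],[0,0,0]]
    - [[0,0,0],[0,0,0]]
  fingers: 0.4
  newtons: 25

```text
clock: 3.75
tool_pos: [0.4766, 0.2374, 0.0992]
eef_rot: [0.352, 0.936, 0.0, 0.0]
contact_force: [-0.9, 0.2, 5.3]
opening: 0.489
finger_force: 25.0
```

Call:
send_rows:
  targets:
    - [[0,0,0],[0,0,-0.03]]
    - [[0,0,0],[0,0,-0.07]]
    - [[0,0,0],[0,0,-0.11]]
    - [[0,0,0],[0,0,-0.15]]
    - [[0,0,0],[0,0,-0.19]]
    - [[0,0,0],[0,0,-0.23]]
    - [[0,0,0],[0,0,-0.27]]
    - [[0,0,0],[0,0,-0.3]]
    - [[0,0,0],[0,0,-0.32]]
    - [[0,0,0],[0,0,-0.335]]
    - [[0,0,0],[0,0,-0.335]]
    - [[0,0,0],[0,0,-0.335]]

```text
clock: 5.25
tool_pos: [0.4766, 0.2372, 0.0992]
eef_rot: [-0.166, 0.986, -0.0, 0.0]
contact_force: [-1.1, -0.3, 7.1]
opening: 0.488
finger_force: 25.0
```

```bash
python3 - <<'E'
from plant import *
from h import *
s=get_state();print({k:np.round(s[k],3).tolist() for k in("contact_force","moment","tool_pos","eef_rot","opening","q")})
ty=R.from_quat(s["eef_rot"]).as_matrix()[:,1];print(np.degrees(np.arctan2(ty[1],ty[0])))
E
```

```text
{'contact_force': [-1.122, -0.322, 7.079], 'moment': [-0.046, 0.149, -0.072], 'tool_pos': [0.477, 0.237, 0.099], 'eef_rot': [-0.166, 0.986, -0.0, 0.0], 'opening': 0.488, 'q': [-0.333, 0.806, -0.36, 1.953, 0.577, 0.485, 0.794]}
109.08926359450263
```

Call:
send_rows:
  targets:
    - [[0,0,0],[0,0,-0.01]]
    - [[0,0,0],[0,0,-0.015]]
    - [[0,0,0],[0,0,-0.015]]

```text
clock: 5.62
tool_pos: [0.4766, 0.2372, 0.0992]
eef_rot: [-0.187, 0.982, 0.0, -0.0]
contact_force: [-0.7, 0.6, 6.5]
opening: 0.488
finger_force: 25.0
```

```bash
python3 - <<'E'
from plant import *
from h import *
s=get_state();print({k:np.round(s[k],3).tolist() for k in("contact_force","moment","opening","q")})
ty=R.from_quat(s["eef_rot"]).as_matrix()[:,1];print(np.degrees(np.arctan2(ty[1],ty[0])))
E
```

```text
{'contact_force': [-0.738, 0.587, 6.459], 'moment': [0.017, 0.239, -0.845], 'opening': 0.488, 'q': [-0.326, 0.807, -0.372, 1.952, 0.59, 0.49, 0.825]}
111.58439116486224
```

The moment rose to 0.85 N m, so the cap is at its stop. Now release and lift.

Call:
send_rows:
  targets:
    - [[0,0,0],[0,0,0]]
    - [[0,0,0],[0,0,0]]
    - [[0,0,0],[0,0,0]]
    - [[0,0,0],[0,0,0]]
    - [[0,0,0],[0,0,0]]
    - [[0,0,0],[0,0,0]]
    - [[0,0,0],[0,0,0]]
    - [[0,0,0],[0,0,0]]
  fingers: 1

```text
clock: 6.62
tool_pos: [0.4765, 0.2373, 0.0989]
eef_rot: [-0.189, 0.982, 0.0, -0.0]
contact_force: [0.6, 0.9, -0.3]
opening: 1.003
finger_force: 0.0
```

Call:
send_rows:
  targets:
    - [[0,0,-0.1],[0,0,0]]
    - [[0,0,-0.25],[0,0,0]]
    - [[0,0,-0.4],[0,0,0]]
    - [[0,0,-0.4],[0,0,0]]
    - [[0,0,-0.4],[0,0,0]]

```text
clock: 7.25
tool_pos: [0.4762, 0.2367, 0.2184]
eef_rot: [-0.189, 0.982, -0.0, -0.0]
contact_force: [0.6, 0.2, -0.5]
opening: 0.999
finger_force: 0.0
```

```bash
python3 - <<'E'
from plant import *
from h import *
d=snapshot("wrist");c=d["img"][130:300,180:380];cv2.imwrite("pics/w3.png",cv2.resize(np.clip(c.astype(float)*1.5,0,255).astype(np.uint8),None,fx=3.5,fy=3.5,interpolation=2))
print(get_state()["clock"])
E
```

```text
7.3
```

View pics/w3.png

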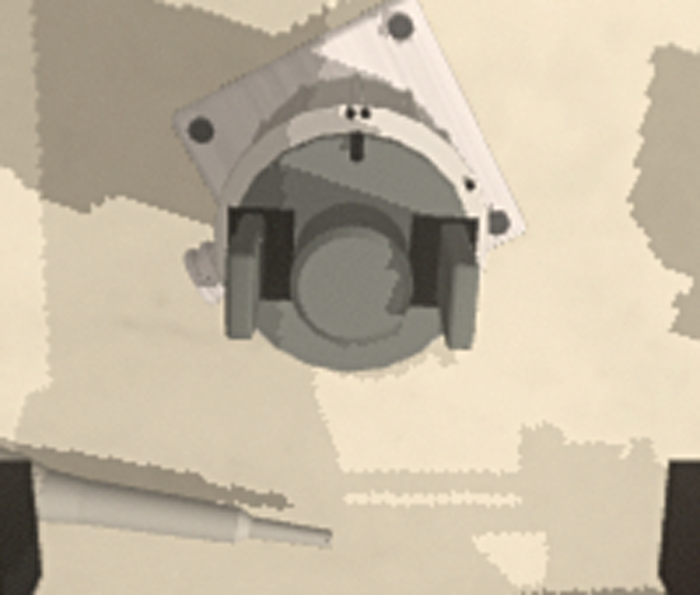

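The pointer at (357,145) is now at the two dots (358,112). Both tabs are sprung out, at (240,290) and (460,300), and the gripper is clear.

```bash
python3 -c "
from plant import *
print(finish_job())"
```

```text
the job is handed in; nothing more can be done
None
```

The taller housing's cap is unlocked: it is turned to its stop at the two dots, both tabs have sprung back out, and the robot is clear of it. I did not touch the shorter housing, and the job was handed in at about 7.3 s.

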